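# Lower the slide chamber's falling lid shut

### The arm

A 6-joint arm with a two-finger parallel gripper is mounted at the origin on the work surface. World frame = base frame: x ahead of the robot, y to its left, z up, the work surface at z = 0. Lengths are in m, angles in rad, forces in N, time in s.
With the tool pointing down it reaches from about 0.25 to 0.725 m from the base axis. Payload 4 kg.
Tool frame: the origin (TCP) lies on the centre line of the jaws, within the pads' length; the fingertips stand 14 mm ahead of it and the grasp point (between the pads) lies 5 mm behind it; z points along the fingers, y is the direction in which the jaws open and shut (so a half turn about z gives the same grasp; the last joint's range is limited). The gripper opens to 85 mm and grips with 20 to 120 N. Pads are 22 mm wide; open, the fingers measure 114 mm over their backs; the gripper's body (76 mm by 85 mm) begins 54 mm behind the grasp point. The pads swing forward as they close: fully open they stand 13 mm farther back than shut.
Start: joints at [-1.318, 0.241, 0.005, 1.335, 0, 1.571], TCP at [0.125, -0.484, 0.245] pointing down, gripper open.
Joint ranges: [-2.72, 2.72], [-1.05, 1.87], [-1.09, 1.28], [-1.99, 2.15], [-1.42, 1.44], [-3.14, 3.14]. Speed limits (rad/s): [2.79, 2.79, 3.14, 3.14, 3.14, 3.14].

### API

Orientations are given as a unit quaternion [w, x, y, z].
In Python, from bench import r gives the robot as it stands. The module is installed in compiled form; this text tells all that it offers.
- The arm moves only by the shell command python3 -m pendant 'ROWS' [OPENING] [FORCE]. ROWS is JSON, a list of rows, each a list of 2 entries, a list of its own where there are three numbers: the shift along the world's x, y, z in m, then the turn about the world's z in degrees. In form: [[[x, y, z], yaw], ...]. A call has 1 to 8 rows; each row is the pose to reach, as a shift and turn from the pose measured when the call began; what a row does not reach only later rows make up. A row lasts 1/12 s, in which the tool goes at most 41.7 mm and 7.16 degrees, less where a joint would pass 70% of its speed; a pose out of reach is approached as far as the arm can. A call with a gripper value outside its range is refused whole. OPENING is the opening, from -1 (shut) to 1 (fully open), set as the call begins (- or left out, the last holds). The fingers move at their own pace and stop on an object; FORCE is the grip in N (left out, the last holds). Time passes only in rows, so rows that repeat a pose let the fingers close. It gives the time, the measured TCP pose, the force and the opening at its end, in the units of the state.
- r.get_obs(): the state, without advancing time (a new reading comes with each control period).
- r.read_camera(name): name is "scene" or "top" or "wrist"; returns a dict with "color" (384x512x3 uint8, blue, green, red), "vfov" (degrees; the focal length in pixels is half the picture's height over the tangent of half this angle, whatever the lens; pixels are square), "cx", "cy" (the principal point, pixels), "camera_from_world" (4x4, takes a point from world to camera coordinates). Camera axes: x right, y down, z forward; pixel columns grow to the right and rows downward; lengths in m; the calibration is good to about 2 mm. The wrist camera is an equidistant fisheye: a pixel r from the principal point sees the ray r / f radians off the axis. A picture is of the moment at which its call begins. There is no depth.
- r.close_job(): hands the job in, once; it reports no verdict.
Trained networks look in the newest picture that a camera, given by its name, has taken for a name from the list of things; names that differ only in an ending like _2 or _b are one class to them, and where a whole thing is asked for, a point or a joint stands for the part that bears it (a point fixed in the world has none). Each returns a list of dicts, best first, with "confidence" (0 to 1); they miss things now and then, are a little off and sometimes report something else, mostly with a low value. They report only what shows in the picture. A call takes as long as a camera call.
- r.search_frame(camera, query): "position" ([x, y, z] in m, in the coordinates of the camera as it stood for that picture, good to about 4 mm: the middle of the surface that is visible of it).
- r.trace(camera, query): "pixels" (384x512 bool, what is visible of it).
The state is a dict: "clock": time; "qpos": joint angles; "joint_velocities": joint speeds; "effort": joint torques, N m; "position": TCP position; "tcp_rot": TCP orientation; "contact_force": force on the tool from outside, world axes, zero at the start; "moment": the same for the moment, N m; "finger_gap": finger opening in m.
Only numpy, scipy, OpenCV 4.12 (cv2) and the standard library are available. Lean on these libraries where they do the work, as an engineer would, in place of code of your own. Each camera call takes 0.05 s, during which the arm holds its last target.

### The job

Shut the open slide chamber without a bang: with a fingertip nudge its leaning lid forward past upright, let it fall on by itself, catch it on the outside of a finger while it is still well open, and lower it under control, finger beneath the front tab, until it lies fully shut. Do not pinch the lid or force it, take the hand away, and leave everything else on the bench where it is.

Things in the scene. Friction and masses are not known exactly. Their poses are not given: they have to be found in the camera images.
- lid_tab (a point): middle of the lower front edge of the open chamber's lid: the free edge of its tab. The lid is a grey plate 100 mm (hinge to front) x 130 mm x 6 mm, about 0.3 kg, with a flat tab 60 mm wide and 5 mm thick that stands 25 mm out beyond the front wall when shut; so this point is 125 mm from the hinge line. Its under face (the inner one, facing down when shut) holds this point and the hinge line. Open, the lid's flat outer face looks away from the front and stands free behind
- lid (a joint): lid angle, rad: 0 shut (tab level, 60 mm above the bench), 1.57 upright, 1.8 leaning back on its stop; it starts at 1.7 to 1.8 and sinks to the stop. Oil-damped, hardly any friction: it balances near 1.55; tipped forward to 1.47 it falls on alone, slowly at first (the tilt past upright grows 2 to 3 times a second), reaching 0.75 to 1.05 rad/s near shut: a bang. Not tipped so far, it leans back again
- hinge (a point): middle of the open chamber's hinge line, 60 mm above the bench, 50 mm behind the chamber's centre (chamber +x). The line runs along the chamber's y
- chamber: the open slide chamber: black box 100 mm deep (x) x 130 mm wide (y) x 60 mm tall, fixed to the bench, with four glass slides inside. Origin: centre of its underside; its -x axis points to its front (roughly to the robot), where the lid's tab comes down outside the front wall, +x to the hinge side, z up
- shut_chamber: a second slide chamber of the same make, 130 x 100 x 66 mm plus tab, already shut, fixed to the bench; leave alone. Origin: centre of its underside
- cover_box: small white box 40 x 50 x 22 mm, loose, lying on the lid of the shut chamber; bystander, origin at its underside
- bottle: amber dropper bottle, 34 mm diameter, 75 mm tall, loose, standing between the two chambers; bystander, origin at its underside
- jar: white jar, 60 mm diameter, 80 mm tall, loose; bystander, origin at its underside
- beaker: glass beaker, 64 mm diameter, 85 mm tall, loose; bystander, origin at its underside
- slide_pack: carton of slides 55 x 82 x 30 mm, loose, behind the chambers; bystander, origin at its underside
- eraser: eraser 24 x 50 x 14 mm, loose, lying in front of and between the chambers; bystander, origin at its underside
- dish: shallow glass dish, 84 mm diameter, 16 mm tall, loose; bystander, origin at its underside

How it is judged:
On the way, in this order (a step that is already met when the one before it is completed fails the run):
1. the lid is tipped forward past upright and falls with nothing touching it (value of joint lid between 0.3 and 1.53 rad and velocity of joint lid below -0.01 rad/s and contact force between each of the arm, the fingers and lid below 0.02 N), for 0.05 s.
2. the lid is caught while well open: borne by the hand between 0.2 and 0.9 rad, turning slower than 0.35 rad/s (value of joint lid between 0.2 and 0.9 rad and velocity of joint lid between -0.35 and 0.35 rad/s and contact force between any of the arm, the fingers and lid above 0.2 N), for 0.1 s.
At the end, for the whole second after the job is handed in: the lid lies fully shut (within 0.015 rad, about 2 mm at the tab) and at rest, the hand clear of it, every loose thing within 15 mm of where it stood (value of joint lid below 0.015 rad and velocity of joint lid between -0.05 and 0.05 rad/s and distance of each of cover_box, bottle, jar, beaker, slide_pack, eraser, dish from where it was at the start of the episode below 0.015 m); the robot touches nothing.
It fails at once if the lid bangs shut (faster than 0.5 rad/s in the last 10 mm of the tab's way, or dropped from more than some 3 mm) (value of joint lid between 0.015 and 0.08 rad and velocity of joint lid below -0.5 rad/s).
It fails at once if the lid is pinched or forced (over 15 N) (contact force between any of the arm, the fingers and lid above 15 N).
It fails at once if another thing is pushed away, tipped or lifted (15 mm) (distance of any of cover_box, bottle, jar, beaker, slide_pack, eraser, dish from where it was at the start of the episode above 0.015 m or angle between any of cover_box, bottle, jar, beaker, slide_pack, eraser, dish's own z axis and vertical above 0.4 rad).
It also fails if it takes over 58 s, if anything falls off the work surface, if the arm or the gripper's body presses on something with over 40 N, if the wrist force passes 120 N, or if a joint passes its speed limit or range.

## Working session

There is one attempt and no reset: what is moved stays moved. The work goes in short steps, Python scripts to look and compute and a shell command to move; the robot and the scene stay as the last step left them, time stands still between calls to the robot, and variables do not carry over. Pictures are saved under pics/ and viewed, and the job is handed in when it is done.

```bash
mkdir -p pics
cat > h.py <<'E'
import numpy as np, cv2, math
from bench import r
def cam(n):
    d=r.read_camera(n); return d
def f(d): return d["color"].shape[0]/2/math.tan(math.radians(d["vfov"])/2)
def toworld(d,p):
    T=np.linalg.inv(np.array(d["camera_from_world"])); return (T@np.r_[p,1])[:3]
def proj(d,P):
    p=(np.array(d["camera_from_world"])@np.r_[P,1])[:3]; return np.array([d["cx"]+f(d)*p[0]/p[2], d["cy"]+f(d)*p[1]/p[2]])
def ray(d,u,v):
    T=np.linalg.inv(np.array(d["camera_from_world"])); q=T[:3,:3]@np.array([(u-d["cx"])/f(d),(v-d["cy"])/f(d),1]); return T[:3,3],q
def onz(d,u,v,z):
    o,q=ray(d,u,v); return o+q*(z-o[2])/q[2]
E
python3 - <<'E'
from h import *
for n in("scene","top"):
    d=cam(n); cv2.imwrite(f"pics/{n}0.png",cv2.resize(d["color"],None,fx=1.5,fy=1.5)); print(n,d["vfov"],d["cx"],d["cy"],np.round(toworld(d,[0,0,0]),3))
    for q in["lid_tab","lid","hinge","chamber","shut_chamber","cover_box","bottle","jar","beaker","slide_pack","eraser","dish"]:
        for x in r.search_frame(n,q)[:2]: print(q,round(x["confidence"],2),np.round(toworld(d,x["position"]),3))
o=r.get_obs();print(o)
E
```

```text
scene 48.356385884056024 260.77713156225536 189.27477312702902 [1.493 0.208 1.009]
top 45.74229313208903 258.2827495668213 192.48589530637696 [0.242 0.011 1.445]
lid_tab 0.58 [0.598 0.119 0.119]
lid 0.9 [0.596 0.12  0.12 ]
hinge 0.57 [0.562 0.128 0.039]
chamber 0.68 [0.562 0.127 0.041]
chamber 0.26 [0.597 0.12  0.119]
shut_chamber 0.89 [ 0.526 -0.189  0.065]
cover_box 0.73 [0.56  0.129 0.044]
cover_box 0.63 [ 0.516 -0.173  0.088]
bottle 0.52 [ 0.508 -0.005  0.048]
jar 0.98 [ 0.571 -0.383  0.08 ]
beaker 0.82 [0.548 0.4   0.043]
slide_pack 0.87 [ 0.748 -0.117  0.029]
eraser 0.48 [ 0.416 -0.008  0.012]
dish 0.97 [ 0.357 -0.428  0.007]
{'clock': 1.3, 'qpos': array([-1.31798449e+00,  2.40606276e-01,  4.98719758e-03,  1.33518983e+00,
       -1.20307544e-05,  1.57082645e+00]), 'joint_velocities': array([ 1.70302370e-03, -5.56334417e-05, -4.89322847e-04,  2.12046724e-04,
       -2.84706720e-04,  3.84927687e-04]), 'effort': array([ 5.29138524e-04, -3.72215724e+01,  2.52690804e+01,  1.36179111e-03,
        1.37295743e-05,  2.56558273e-06]), 'position': array([ 0.12505969, -0.48410487,  0.24529843]), 'tcp_rot': array([-5.48156778e-06,  9.92023303e-01,  1.26054615e-01, -6.76046984e-06]), 'contact_force': array([-0.51734717,  0.26786718,  0.12616529]), 'moment': array([ 0.0205401 , -0.0016592 ,  0.01309722]), 'finger_gap': 0.08535817460620894}
```

View pics/scene0.png

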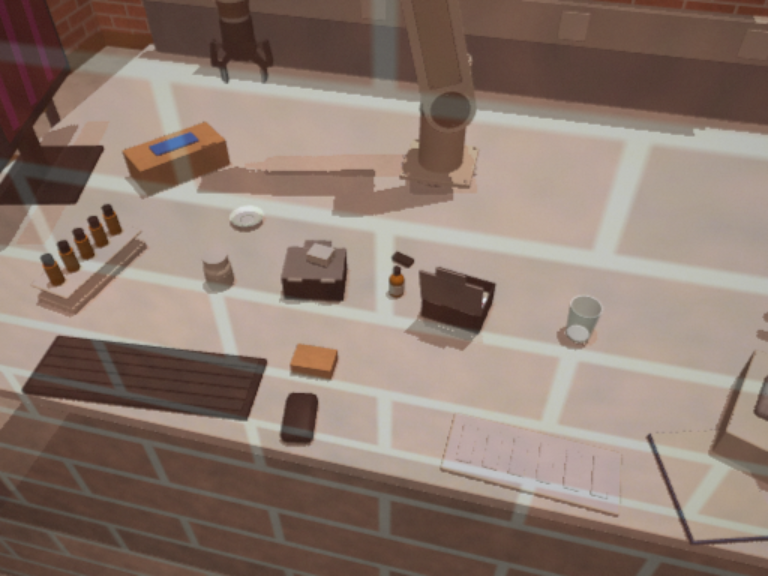

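View pics/top0.png

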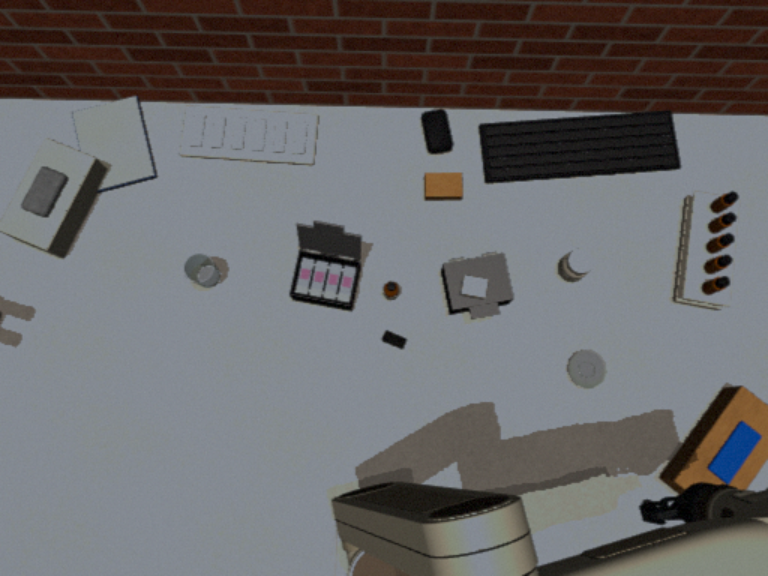

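Run:
```python
from h import *
d=cam("top");np.save("top.npy",d,allow_pickle=True)
c=d["color"][140:215,185:285]; cv2.imwrite("pics/topc.png",cv2.resize(c,None,fx=8,fy=8,interpolation=cv2.INTER_CUBIC))
s=cam("scene"); np.save("scene.npy",s,allow_pickle=True)
c=s["color"][165:230,270:340]; cv2.imwrite("pics/scc.png",cv2.resize(c,None,fx=8,fy=8,interpolation=cv2.INTER_CUBIC))
```

```text
(no output)
```

View pics/topc.png

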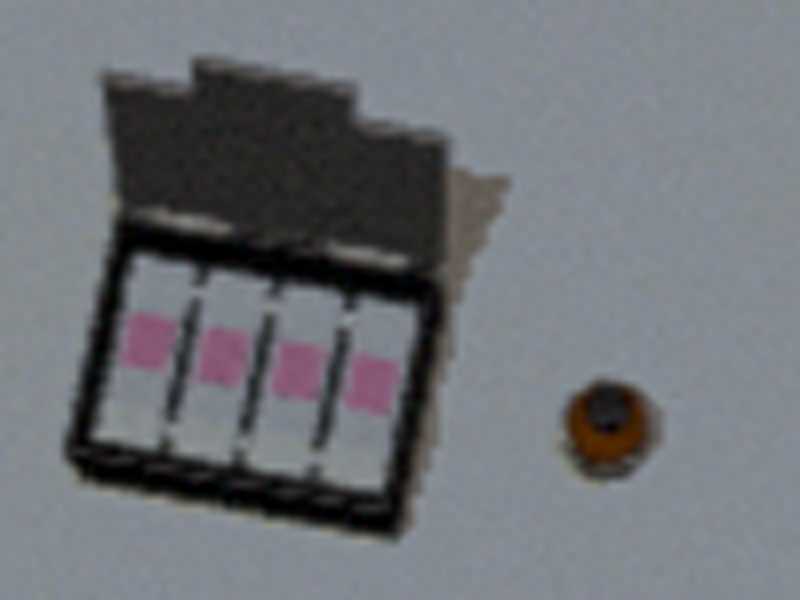

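View pics/scc.png

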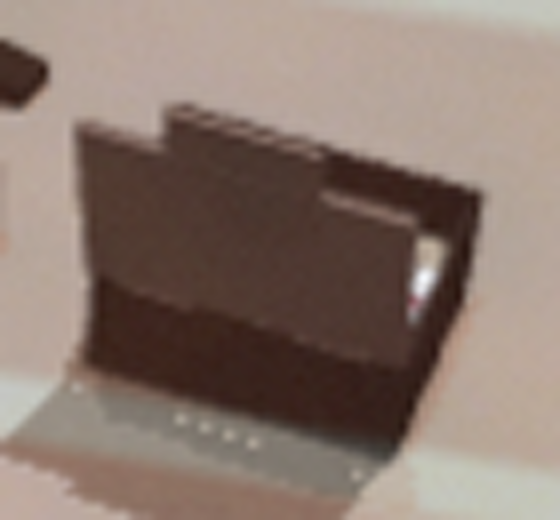

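```bash
cat > fit.py <<'E'
from h import *
from scipy.optimize import least_squares
def model(p):
    x,y,s,th=p; ex=np.array([np.cos(s),np.sin(s),0]); ey=np.array([-np.sin(s),np.cos(s),0]); z=np.array([0,0,1.])
    C=np.array([x,y,0]); H=C+.05*ex+.06*z; d=-np.cos(th)*ex+np.sin(th)*z; n=np.sin(th)*ex+np.cos(th)*z
    return C,H,ex,ey,z,d,n
if __name__=="__main__":
    t=np.load("top.npy",allow_pickle=True).item(); s=np.load("scene.npy",allow_pickle=True).item()
    def pts(p):
        C,H,ex,ey,z,d,n=model(p); b=lambda a,c,h:C+a*ex+c*ey+h*z; l=lambda a,c,h:H+a*d+c*ey+h*n
        T=[(b(-.05,.065,.06),70,450),(b(-.05,-.065,.06),408,505),(b(-.05,.065,0),84,483),(b(-.05,-.065,0),398,540),
           (l(.125,.03,.006),193,60),(l(.125,-.03,.006),355,88),(l(.1,.065,.006),102,75),(l(.1,-.065,.006),448,135)]
        S=[(l(.125,-.03,.006),165,108),(l(.125,.03,.006),325,157),(l(.1,-.065,.006),77,128),(l(.1,.065,.006),413,220),(b(.05,-.065,0),80,368),(b(.05,.065,0),395,460),(b(-.05,.065,.06),483,195)]
        rt=[proj(t,P)-[185+(u+.5)/8-.5,140+(v+.5)/8-.5] for P,u,v in T]
        rs=[proj(s,P)-[270+(u+.5)/8-.5,165+(v+.5)/8-.5] for P,u,v in S]
        return np.array(rt),np.array(rs)
    for m in("both","top","scene"):
        g=lambda p:np.concatenate([a.ravel() for a,k in zip(pts(p),("top","scene")) if m in("both",k)])
        q=least_squares(g,[.55,.13,-.17,1.75],loss="soft_l1"); print(m,np.round(q.x,4),np.round(g(q.x).reshape(-1,2),1).tolist())
        if m=="both":
            C,H,ex,ey,z,d,n=model(q.x);print("H",H,"tab",H+.125*d,"ex",ex)
E
python3 fit.py
```

```text
both [ 0.5353  0.1309 -0.1561  1.7641] [[-0.2, 0.4], [-1.1, 0.8], [0.5, -0.3], [0.9, -0.4], [0.0, -0.1], [0.3, -0.0], [0.2, -0.1], [0.5, 0.1], [0.0, 0.2], [0.2, -0.3], [-0.2, -0.4], [0.8, 0.4], [0.3, 0.4], [-0.0, 0.8], [0.1, -0.5]]
H [0.58471703 0.12308522 0.06      ] tab [0.60843207 0.11935338 0.18267302] ex [ 0.98784388 -0.15544925  0.        ]
top [ 0.5357  0.1312 -0.1531  1.7589] [[-0.2, 0.3], [-1.1, 0.7], [0.4, -0.4], [0.9, -0.6], [-0.2, -0.0], [0.0, -0.0], [-0.1, 0.0], [0.3, 0.0]]
scene [ 0.5344  0.1305 -0.1593  1.7722] [[-0.2, 0.2], [-0.0, -0.2], [-0.4, -0.4], [0.6, 0.4], [0.3, 0.1], [-0.1, 0.5], [0.0, -0.7]]
```

Run:
```python
from h import *
s=np.load("scene.npy",allow_pickle=True).item()
c=s["color"][0:70,120:200]; cv2.imwrite("pics/grip.png",cv2.resize(c,None,fx=8,fy=8,interpolation=cv2.INTER_CUBIC))
w=cam("wrist"); cv2.imwrite("pics/w0.png",cv2.resize(w["color"],None,fx=1.5,fy=1.5)); print(w["vfov"],w["cx"],w["cy"])
o=r.get_obs(); print(o["clock"])
T=np.linalg.inv(w["camera_from_world"]);print(T.round(3))
```

```text
65.70646984690485 258.8624024464326 197.08150518492187
1.45
[[ 0.251 -0.931 -0.265  0.192]
 [-0.968 -0.242 -0.068 -0.467]
 [-0.001  0.274 -0.962  0.374]
 [ 0.     0.     0.     1.   ]]
```

View pics/grip.png

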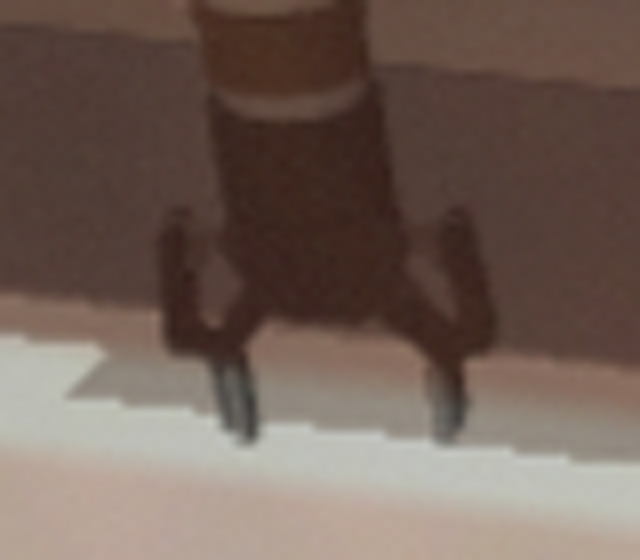

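View pics/w0.png

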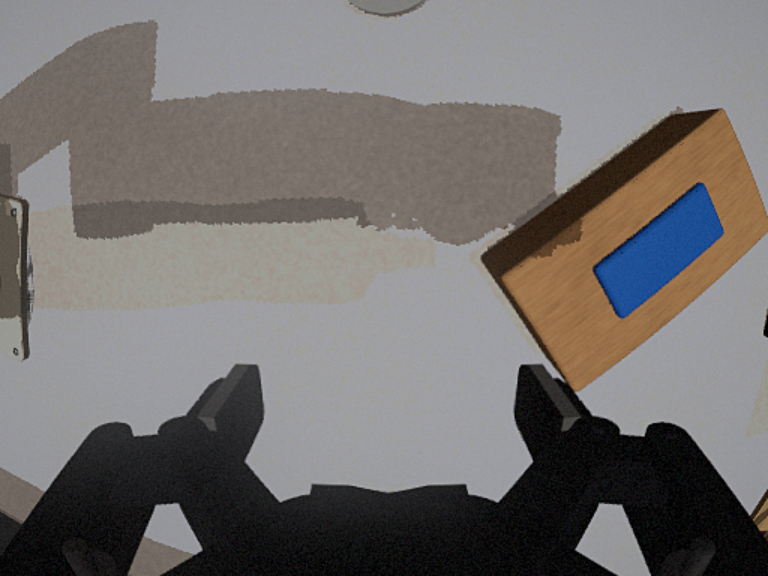

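```bash
python3 -m pendant '[[[0.01,0.03,0.02],7],[[0.03,0.06,0.035],14],[[0.05,0.09,0.05],21],[[0.075,0.12,0.06],28],[[0.1,0.15,0.07],35],[[0.125,0.18,0.08],42],[[0.15,0.21,0.09],49],[[0.175,0.24,0.1],56]]' -1 20
```

```text
clock: 2.12
position: [0.3008, -0.2425, 0.3461]
tcp_rot: [0.001, 0.815, 0.579, 0.0]
contact_force: [0.3, -0.5, -0.2]
finger_gap: 0.0
```

```bash
python3 -c "
from h import *
o=r.get_obs();print(o['clock'],o['qpos'].round(3),o['position'].round(3),o['tcp_rot'].round(3),o['finger_gap'],o['contact_force'].round(2))"
```

```text
2.1167 [-0.679 -0.011 -0.024  1.557  0.     1.227] [ 0.301 -0.242  0.346] [0.001 0.815 0.579 0.   ] 2.622924784036845e-05 [ 0.25 -0.48 -0.24]
```

```bash
python3 -m pendant '[[[0.025,0.03,0.01],5],[[0.05,0.06,0.02],10],[[0.075,0.09,0.03],15],[[0.1,0.12,0.04],20],[[0.13,0.15,0.05],25],[[0.16,0.18,0.06],30],[[0.19,0.21,0.07],30],[[0.22,0.235,0.08],30]]'; python3 -c "
from h import *
o=r.get_obs();print(o['clock'],o['qpos'].round(3),o['position'].round(3),o['tcp_rot'].round(3),o['finger_gap'],o['contact_force'].round(2))"
```

```text
clock: 2.78
position: [0.5182, -0.0081, 0.4258]
tcp_rot: [0.001, 0.637, 0.771, 0.001]
contact_force: [1.5, -0.7, -0.3]
finger_gap: -0.0001
2.7833 [-0.016  0.287  0.533  1.815 -0.     1.366] [ 0.518 -0.008  0.426] [0.001 0.637 0.771 0.001] -0.00010588260908319458 [ 1.51 -0.73 -0.28]
```

```bash
python3 -m pendant '[[[0.02,0,0.03],0],[[0.04,0,0.06],0],[[0.06,0,0.09],0],[[0.08,0,0.12],0],[[0.1,0,0.15],0]]'; python3 -c "
from h import *
o=r.get_obs();print(o['clock'],o['qpos'].round(3),o['position'].round(3),o['tcp_rot'].round(3),o['finger_gap'],o['contact_force'].round(2))"
```

```text
clock: 3.2
position: [0.6244, -0.0081, 0.4888]
tcp_rot: [0.024, 0.636, 0.771, 0.019]
contact_force: [-3.3, -0.2, -5.9]
finger_gap: 0.0003
3.2 [-0.013  0.629  1.267  2.146 -0.     1.368] [ 0.624 -0.008  0.489] [0.024 0.636 0.771 0.019] 0.0002889241738437675 [-3.33 -0.19 -5.91]
```

```bash
python3 -m pendant '[[[0,0,0.04],0],[[0,0,0.08],0],[[0,0,0.12],0],[[0,0,0.16],0],[[0,0,0.2],0],[[0,0,0.24],0]]'; python3 -c "
from h import *
o=r.get_obs();print(o['clock'],o['qpos'].round(3),o['position'].round(3),o['tcp_rot'].round(3),o['finger_gap'],o['contact_force'].round(2))"
```

```text
clock: 3.7
position: [0.6068, -0.0079, 0.5316]
tcp_rot: [0.052, 0.635, 0.769, 0.041]
contact_force: [0.5, -0.0, 0.2]
finger_gap: 0.0
3.7 [-0.013  0.564  1.275  2.149 -0.     1.368] [ 0.607 -0.008  0.532] [0.052 0.635 0.769 0.041] 1.6543163071167335e-05 [ 0.49 -0.03  0.16]
```

```bash
for i in 1 2 3 4; do python3 -m pendant '[[[0,0,0.04],0]]' | grep -E "pos|rot"; done; python3 -c "
from h import *
o=r.get_obs();print(o['clock'],o['qpos'].round(3),o['position'].round(3),o['tcp_rot'].round(3),o['finger_gap'],o['contact_force'].round(2))"
```

```text
position: [0.5996, -0.0079, 0.5451]
tcp_rot: [0.06, 0.635, 0.769, 0.048]
position: [0.5903, -0.0078, 0.5637]
tcp_rot: [0.073, 0.634, 0.768, 0.058]
position: [0.5804, -0.0077, 0.5815]
tcp_rot: [0.084, 0.633, 0.766, 0.068]
position: [0.5693, -0.0076, 0.5995]
tcp_rot: [0.096, 0.632, 0.765, 0.077]
4.0333 [-0.013  0.449  1.275  2.149 -0.     1.368] [ 0.569 -0.008  0.6  ] [0.096 0.632 0.765 0.077] 0.00011396694612483477 [-0.36  0.93  0.76]
```

```bash
cat > kin.py <<'E'
import numpy as np
from scipy.optimize import least_squares
D=np.array([[.2406,.005,1.3352,.5000,.2453],[-.011,-.024,1.557,.3864,.3461],[.287,.533,1.815,.5183,.4258],[.629,1.267,2.146,.6244,.4888],[.564,1.275,2.149,.6068,.5316],[.449,1.275,2.149,.5693,.5995]])
def fk(p,q):
    a,h,L1,L2x,L2z,Lt=p; q2,q3,q4=q; b=q2-q3; s=b+q4
    rr=a+L1*np.sin(q2)+L2x*np.cos(b)+L2z*np.sin(b)+Lt*np.cos(s)
    z=h+L1*np.cos(q2)-L2x*np.sin(b)+L2z*np.cos(b)-Lt*np.sin(s)
    return np.array([rr,z])
s=least_squares(lambda p:np.concatenate([fk(p,d[:3])-d[3:] for d in D]),[0,.3,.27,.3,.05,.28]); P=s.x
def ik(rr,z,tilt):
    best=None
    for g in([0,0],[-.5,-.5],[.3,-.5],[.5,.5]):
        k=least_squares(lambda u:fk(P,[u[0],u[1],np.pi/2-tilt-u[0]+u[1]])-[rr,z],g,bounds=([-1.05,-1.09],[1.87,1.28]))
        q=[*k.x,np.pi/2-tilt-k.x[0]+k.x[1]]
        ok=k.cost<1e-7 and -1.99<q[2]<2.15
        if ok and (best is None): best=np.round(q,2)
    return best
if __name__=="__main__":
    print(P.round(3),s.cost)
    for t in(20,30,35,40,45,50):
        print(t,[(rr,z,ik(rr,z,np.radians(t))) for rr,z in((.44,.05),(.44,.1),(.48,.14),(.5,.2),(.62,.2),(.62,.17),(.64,.24))])
E
python3 kin.py
```

```text
[0.    0.239 0.493 0.391 0.008 0.389] 8.331387610761615e-08
20 [(0.44, 0.05, array([ 0.14, -0.8 ,  0.28])), (0.44, 0.1, array([ 0.04, -0.73,  0.45])), (0.48, 0.14, array([ 0.05, -0.58,  0.59])), (0.5, 0.2, array([ 0.03, -0.43,  0.76])), (0.62, 0.2, array([ 0.26, -0.16,  0.81])), (0.62, 0.17, array([ 0.28, -0.21,  0.73])), (0.64, 0.24, array([ 0.27, -0.03,  0.92]))]
30 [(0.44, 0.05, array([ 0.11, -0.97, -0.04])), (0.44, 0.1, array([-0.02, -0.9 ,  0.17])), (0.48, 0.14, array([-0.02, -0.75,  0.32])), (0.5, 0.2, array([-0.07, -0.61,  0.51])), (0.62, 0.2, array([ 0.17, -0.36,  0.52])), (0.62, 0.17, array([ 0.2 , -0.4 ,  0.44])), (0.64, 0.24, array([ 0.17, -0.24,  0.64]))]
35 [(0.44, 0.05, array([ 0.13, -1.06, -0.23])), (0.44, 0.1, array([-0.04, -0.98,  0.01])), (0.48, 0.14, array([-0.05, -0.84,  0.17])), (0.5, 0.2, array([-0.11, -0.7 ,  0.37])), (0.62, 0.2, array([ 0.13, -0.45,  0.38])), (0.62, 0.17, array([ 0.17, -0.5 ,  0.29])), (0.64, 0.24, array([ 0.13, -0.34,  0.49]))]
40 [(0.44, 0.05, None), (0.44, 0.1, array([-0.03, -1.07, -0.17])), (0.48, 0.14, array([-0.06, -0.93,  0.  ])), (0.5, 0.2, array([-0.14, -0.78,  0.23])), (0.62, 0.2, array([ 0.11, -0.54,  0.22])), (0.62, 0.17, array([ 0.15, -0.59,  0.13])), (0.64, 0.24, array([ 0.1 , -0.43,  0.34]))]
45 [(0.44, 0.05, None), (0.44, 0.1, None), (0.48, 0.14, array([-0.05, -1.01, -0.18])), (0.5, 0.2, array([-0.15, -0.87,  0.07])), (0.62, 0.2, array([ 0.1 , -0.63,  0.06])), (0.62, 0.17, array([ 0.15, -0.68, -0.04])), (0.64, 0.24, array([ 0.08, -0.53,  0.18]))]
50 [(0.44, 0.05, None), (0.44, 0.1, None), (0.48, 0.14, None), (0.5, 0.2, array([-0.15, -0.96, -0.11])), (0.62, 0.2, array([ 0.1 , -0.72, -0.12])), (0.62, 0.17, array([ 0.16, -0.76, -0.22])), (0.64, 0.24, array([ 0.07, -0.62,  0.01]))]
```

```bash
P="python3 -m pendant"; 
$P '[[[0,0,0.04],0]]' >/dev/null; $P '[[[0,0,0.04],0]]'>/dev/null; $P '[[[0,0,0.04],0]]'>/dev/null; $P '[[[0,0,0.04],0]]'>/dev/null; $P '[[[-0.01,0,0.04],0]]'; $P '[[[-0.01,0,0.04],0]]'>/dev/null; $P '[[[-0.01,0,0.04],0]]'>/dev/null; $P '[[[-0.01,0,0.04],0]]'; python3 -c "
from h import *
o=r.get_obs();print(o['clock'],o['qpos'].round(3),o['position'].round(3),o['tcp_rot'].round(3),o['finger_gap'],o['contact_force'].round(2))"
```

```text
clock: 4.45
position: [0.5077, -0.0071, 0.6825]
tcp_rot: [0.156, 0.624, 0.755, 0.125]
contact_force: [0.2, -0.2, 0.0]
finger_gap: -0.0001
clock: 4.7
position: [0.4623, -0.0069, 0.7296]
tcp_rot: [0.192, 0.617, 0.747, 0.155]
contact_force: [0.8, -0.1, -0.2]
finger_gap: -0.0
4.7 [-0.015  0.198  1.275  2.149  0.     1.366] [ 0.462 -0.007  0.73 ] [0.192 0.617 0.747 0.155] -1.9300455244265545e-05 [ 0.82 -0.12 -0.21]
```

```bash
P="python3 -m pendant"; $P '[[[-0.01,0,0.04],0]]' ; $P '[[[0.01,0.01,-0.035],0],[[0.03,0.03,-0.07],0],[[0.05,0.05,-0.1],0],[[0.07,0.065,-0.13],0],[[0.09,0.08,-0.16],0],[[0.11,0.095,-0.19],0],[[0.13,0.11,-0.22],0],[[0.15,0.125,-0.25],0]]'; python3 -c "
from h import *
o=r.get_obs();print(o['clock'],o['qpos'].round(3),o['position'].round(3),o['tcp_rot'].round(3),o['finger_gap'],o['contact_force'].round(2))"
```

```text
clock: 4.78
position: [0.4468, -0.0068, 0.7439]
tcp_rot: [0.204, 0.615, 0.744, 0.164]
contact_force: [0.2, 0.6, 0.5]
finger_gap: 0.0003
clock: 5.45
position: [0.589, 0.1131, 0.507]
tcp_rot: [0.206, 0.614, 0.743, 0.166]
contact_force: [1.9, 0.4, 0.8]
finger_gap: -0.0001
5.45 [ 0.255  0.061  0.328  1.318 -0.135  1.6  ] [0.589 0.113 0.507] [0.206 0.614 0.743 0.166] -9.212099251800599e-05 [1.87 0.37 0.76]
```

```bash
P="python3 -m pendant";  $P '[[[0.02,0,-0.035],0],[[0.04,0.002,-0.07],0],[[0.06,0.004,-0.105],0],[[0.071,0.006,-0.14],0],[[0.071,0.006,-0.18],0],[[0.071,0.006,-0.22],0],[[0.071,0.006,-0.25],0],[[0.071,0.006,-0.265],0]]'
python3 - <<'E'
from h import *
from scipy.spatial.transform import Rotation as R
o=r.get_obs();q=o['tcp_rot'];print(o['clock'],o['qpos'].round(3),o['position'].round(4),o['contact_force'].round(2))
print(R.from_quat([q[1],q[2],q[3],q[0]]).as_matrix().round(3))
for n in("scene","top"):
    d=cam(n); np.save(n+"1.npy",d,allow_pickle=True)
    M=R.from_quat([q[1],q[2],q[3],q[0]]).as_matrix(); tip=o['position']+.014*M[:,2]; print(n,proj(d,tip),proj(d,[.585,.123,.06]))
    u,v=proj(d,tip).astype(int); c=d["color"][max(0,v-50):v+50,u-65:u+65]; cv2.imwrite(f"pics/{n}1.png",cv2.resize(c,None,fx=6,fy=6,interpolation=cv2.INTER_CUBIC))
E
```

```text
clock: 6.12
position: [0.6577, 0.1186, 0.2377]
tcp_rot: [0.204, 0.615, 0.744, 0.164]
contact_force: [-0.2, -0.1, -1.2]
finger_gap: 0.0001
6.1167 [ 0.232  0.229 -0.172  0.654 -0.123  1.58 ] [0.6577 0.1186 0.2377] [-0.17 -0.11 -1.21]
[[-0.161  0.848  0.505]
 [ 0.982  0.19  -0.007]
 [-0.102  0.495 -0.863]]
scene [298.25535516 181.67758109] [300.49025619 203.7763298 ]
top [218.43692134 126.92709706] [220.02813613 168.80403259]
```

View pics/scene1.png

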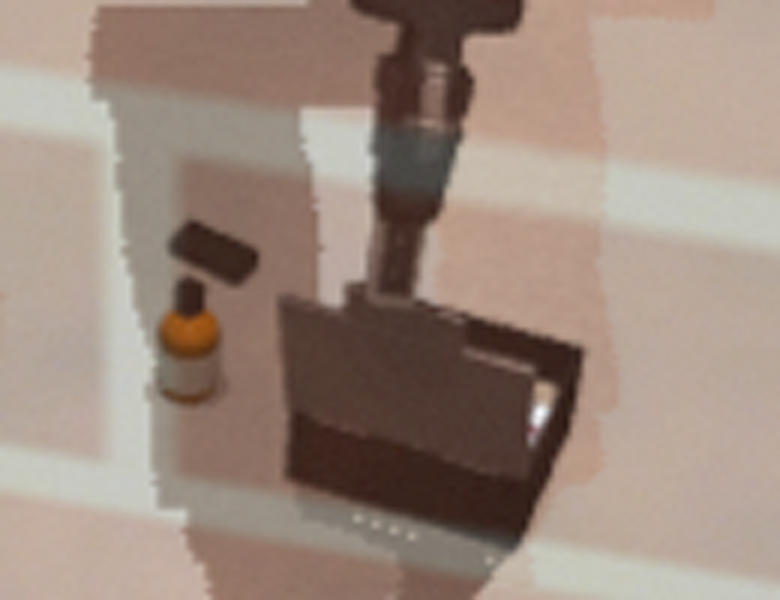

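View pics/top1.png

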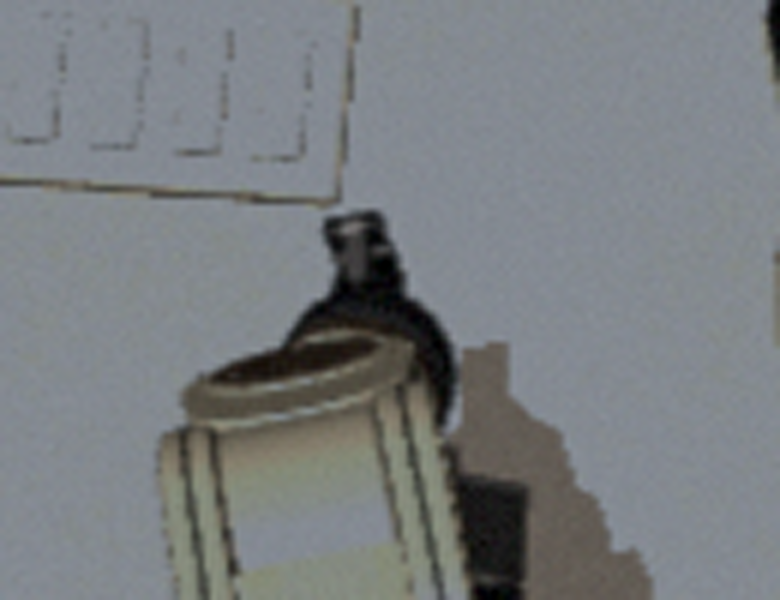

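```bash
P="python3 -m pendant";  $P '[[[0,0,-0.02],0],[[0,0,-0.045],0],[[0,0,-0.066],0],[[-0.01,0,-0.068],0],[[-0.02,0,-0.068],0],[[-0.028,0,-0.068],0],[[-0.034,0,-0.068],0],[[-0.04,0,-0.068],0]]'
cat > look.py <<'E'
import sys
from h import *
d=cam("scene"); c=d["color"][130:230,240:370]; cv2.imwrite(f"pics/{sys.argv[1]}.png",cv2.resize(c,None,fx=6,fy=6,interpolation=cv2.INTER_CUBIC))
o=r.get_obs();print(o['clock'],o['position'].round(4),o['contact_force'].round(2))
from fit import model
for th in(1.8,1.6,1.5,1.45,1.4,1.3):
    C,H,ex,ey,z,dd,n=model([.5353,.1309,-.1561,th])
    print(th,[((proj(d,H+.125*dd+y*ey+.005*n)-[240,130])*6).round().tolist() for y in(-.03,.03)],[((proj(d,H+.1*dd+y*ey+.006*n)-[240,130])*6).round().tolist() for y in(-.065,.065)])
E
python3 look.py s2
```

```text
clock: 6.88
position: [0.6199, 0.1194, 0.1749]
tcp_rot: [0.206, 0.614, 0.743, 0.167]
contact_force: [1.6, -0.1, 2.9]
finger_gap: -0.0002
6.9333 [0.6183 0.1191 0.1738] [-0.31 -0.08  0.29]
1.8 [[299.0, 295.0], [420.0, 330.0]] [[231.0, 307.0], [490.0, 381.0]]
1.6 [[317.0, 256.0], [437.0, 290.0]] [[246.0, 276.0], [503.0, 348.0]]
1.5 [[325.0, 240.0], [445.0, 273.0]] [[253.0, 263.0], [509.0, 334.0]]
1.45 [[330.0, 232.0], [449.0, 265.0]] [[256.0, 257.0], [512.0, 328.0]]
1.4 [[334.0, 226.0], [453.0, 258.0]] [[260.0, 251.0], [514.0, 322.0]]
1.3 [[342.0, 214.0], [460.0, 246.0]] [[267.0, 241.0], [520.0, 311.0]]
```

View pics/s2.png

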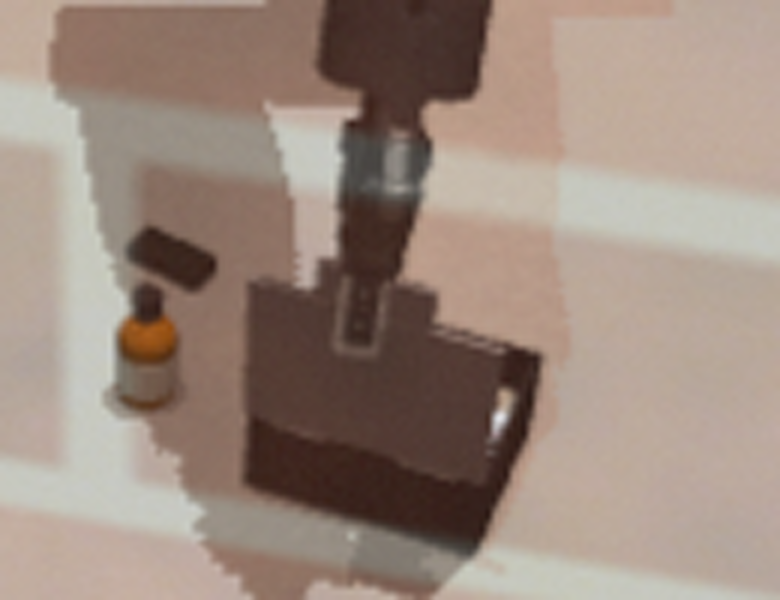

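```bash
P="python3 -m pendant";  $P '[[[-0.005,0,0],0],[[-0.01,0,0],0],[[-0.015,0,0],0],[[-0.019,0,0],0]]'; python3 look.py s3
```

```text
clock: 7.27
position: [0.5987, 0.1191, 0.1738]
tcp_rot: [0.205, 0.614, 0.744, 0.166]
contact_force: [0.9, 0.7, 0.3]
finger_gap: 0.0001
7.3167 [0.5977 0.119  0.1732] [-0.49  0.54 -0.47]
1.8 [[299.0, 295.0], [420.0, 330.0]] [[231.0, 307.0], [490.0, 381.0]]
1.6 [[317.0, 256.0], [437.0, 290.0]] [[246.0, 276.0], [503.0, 348.0]]
1.5 [[325.0, 240.0], [445.0, 273.0]] [[253.0, 263.0], [509.0, 334.0]]
1.45 [[330.0, 232.0], [449.0, 265.0]] [[256.0, 257.0], [512.0, 328.0]]
1.4 [[334.0, 226.0], [453.0, 258.0]] [[260.0, 251.0], [514.0, 322.0]]
1.3 [[342.0, 214.0], [460.0, 246.0]] [[267.0, 241.0], [520.0, 311.0]]
```

View pics/s3.png

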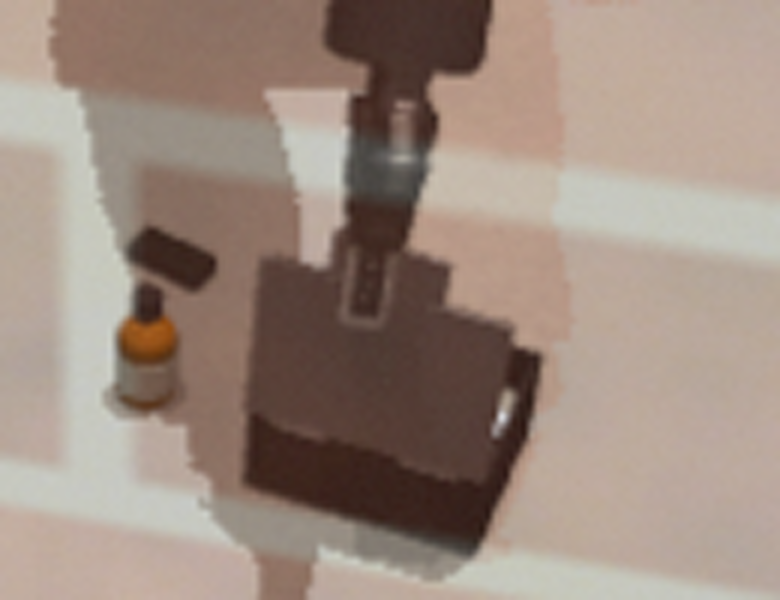

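```bash
P="python3 -m pendant";  $P '[[[0,0,0.03],0],[[0,0,0.065],0],[[-0.02,0,0.075],0],[[-0.06,0.004,0.075],0],[[-0.1,0.008,0.075],0],[[-0.14,0.012,0.07],0],[[-0.175,0.018,0.05],0],[[-0.18,0.018,0.02],0]]'; python3 look.py s4
```

```text
clock: 7.98
position: [0.4143, 0.1374, 0.194]
tcp_rot: [0.205, 0.613, 0.744, 0.166]
contact_force: [0.5, -0.4, -1.1]
finger_gap: -0.0001
8.0333 [0.4099 0.1349 0.1853] [-2.45 -0.53 -5.39]
1.8 [[299.0, 295.0], [420.0, 330.0]] [[231.0, 307.0], [490.0, 381.0]]
1.6 [[317.0, 256.0], [437.0, 290.0]] [[246.0, 276.0], [503.0, 348.0]]
1.5 [[325.0, 240.0], [445.0, 273.0]] [[253.0, 263.0], [509.0, 334.0]]
1.45 [[330.0, 232.0], [449.0, 265.0]] [[256.0, 257.0], [512.0, 328.0]]
1.4 [[334.0, 226.0], [453.0, 258.0]] [[260.0, 251.0], [514.0, 322.0]]
1.3 [[342.0, 214.0], [460.0, 246.0]] [[267.0, 241.0], [520.0, 311.0]]
```

View pics/s4.png

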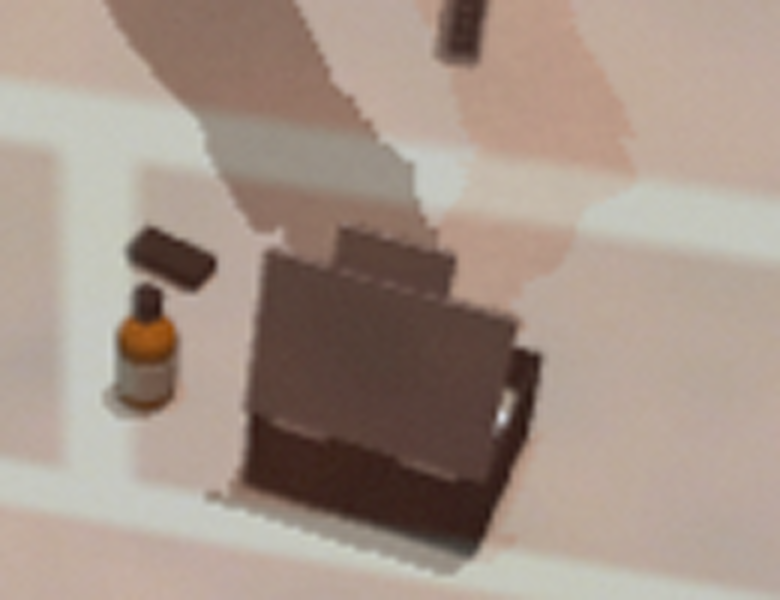

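```bash
P="python3 -m pendant";  $P '[[[0.015,0.002,-0.03],0],[[0.035,0.002,-0.05],0],[[0.06,0.002,-0.051],0],[[0.074,0.002,-0.051],0],[[0.074,0.002,-0.051],0],[[0.074,0.002,-0.051],0]]'; sed -i 's/(1.8,1.6,1.5,1.45,1.4,1.3)/(1.3,1.2,1.1,1,.9,.8,.7,.6)/' look.py; python3 look.py s5
```

```text
clock: 8.53
position: [0.4845, 0.1364, 0.1339]
tcp_rot: [0.201, 0.614, 0.746, 0.159]
contact_force: [-0.8, -1.2, 0.1]
finger_gap: -0.0003
8.5833 [0.4836 0.1364 0.1338] [ 0.66  0.28 -0.73]
1.3 [[342.0, 214.0], [460.0, 246.0]] [[267.0, 241.0], [520.0, 311.0]]
1.2 [[349.0, 204.0], [466.0, 236.0]] [[273.0, 233.0], [525.0, 302.0]]
1.1 [[356.0, 197.0], [472.0, 228.0]] [[279.0, 227.0], [529.0, 295.0]]
1 [[362.0, 192.0], [478.0, 223.0]] [[285.0, 222.0], [533.0, 290.0]]
0.9 [[368.0, 190.0], [482.0, 221.0]] [[290.0, 220.0], [537.0, 288.0]]
0.8 [[373.0, 190.0], [486.0, 221.0]] [[294.0, 220.0], [539.0, 287.0]]
0.7 [[377.0, 193.0], [489.0, 223.0]] [[298.0, 221.0], [542.0, 288.0]]
0.6 [[381.0, 198.0], [492.0, 227.0]] [[302.0, 224.0], [543.0, 290.0]]
```

View pics/s5.png

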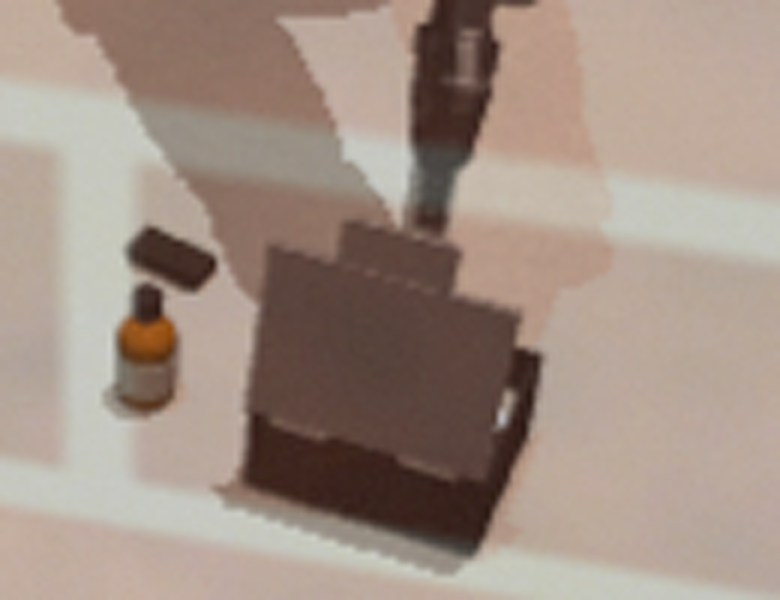

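```bash
P="python3 -m pendant";  $P '[[[0,0,0],0],[[0,0,0],0],[[0,0,0],0],[[0,0,0],0],[[0,0,0],0],[[0,0,0],0],[[0,0,0],0],[[0,0,0],0]]';  python3 look.py s6|head -1
```

```text
clock: 9.25
position: [0.4835, 0.1364, 0.1338]
tcp_rot: [0.201, 0.614, 0.746, 0.159]
contact_force: [-0.3, -0.5, -0.5]
finger_gap: 0.0
9.3 [0.4836 0.1364 0.1338] [0.13 0.41 0.18]
```

View pics/s6.png

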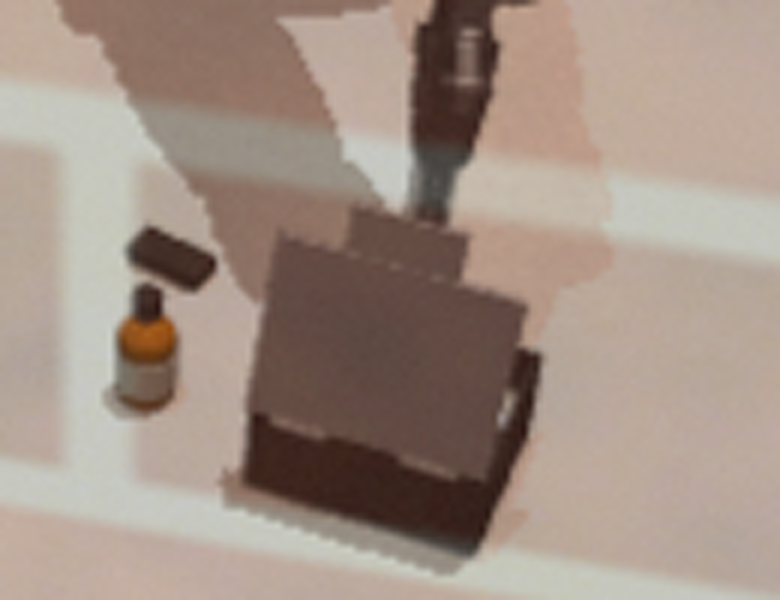

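```bash
P="python3 -m pendant";  $P '[[[0,0,0],0],[[0,0,0],0],[[0,0,0],0],[[0,0,0],0],[[0,0,0],0],[[0,0,0],0],[[0,0,0],0],[[0,0,0],0]]';$P '[[[0,0,0],0],[[0,0,0],0],[[0,0,0],0],[[0,0,0],0],[[0,0,0],0],[[0,0,0],0]]';  python3 look.py s7|head -1
```

```text
clock: 9.97
position: [0.4836, 0.1364, 0.1338]
tcp_rot: [0.201, 0.614, 0.746, 0.159]
contact_force: [-0.5, 0.0, -0.2]
finger_gap: 0.0004
clock: 10.47
position: [0.4835, 0.1364, 0.1338]
tcp_rot: [0.201, 0.614, 0.746, 0.159]
contact_force: [0.6, -0.7, 0.3]
finger_gap: -0.0002
10.5167 [0.4835 0.1364 0.1337] [-0.47  0.34 -0.58]
```

View pics/s7.png

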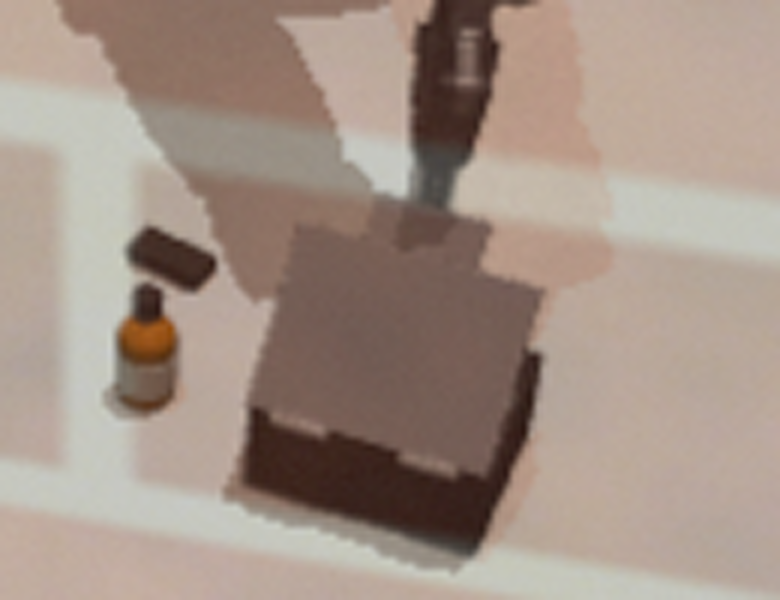

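```bash
P="python3 -m pendant";  $P '[[[0,0,0],0],[[0,0,0],0],[[0,0,0],0],[[0,0,0],0]]';  python3 look.py s8|head -1
```

```text
clock: 10.85
position: [0.4833, 0.1364, 0.1335]
tcp_rot: [0.201, 0.614, 0.747, 0.159]
contact_force: [-0.1, 0.6, -0.7]
finger_gap: 0.0002
10.9 [0.4833 0.1364 0.1336] [-0.32 -0.04 -0.48]
```

View pics/s8.png

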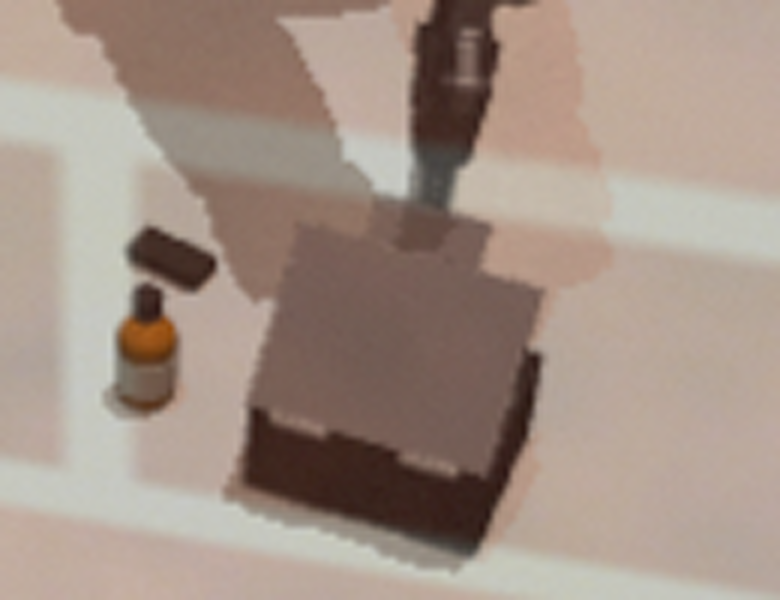

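```bash
P="python3 -m pendant";  $P '[[[-0.0015,0,-0.002],0],[[-0.003,0,-0.004],0],[[-0.0045,0.001,-0.006],0],[[-0.006,0.001,-0.008],0],[[-0.0075,0.001,-0.01],0],[[-0.009,0.001,-0.012],0],[[-0.0105,0.002,-0.014],0],[[-0.012,0.002,-0.016],0]]';  python3 look.py s9|head -1
```

```text
clock: 11.57
position: [0.4711, 0.1384, 0.1173]
tcp_rot: [0.201, 0.614, 0.747, 0.159]
contact_force: [0.1, -0.5, -0.3]
finger_gap: -0.0006
11.6167 [0.4705 0.1383 0.1168] [-0.62  0.54 -0.53]
```

View pics/s9.png

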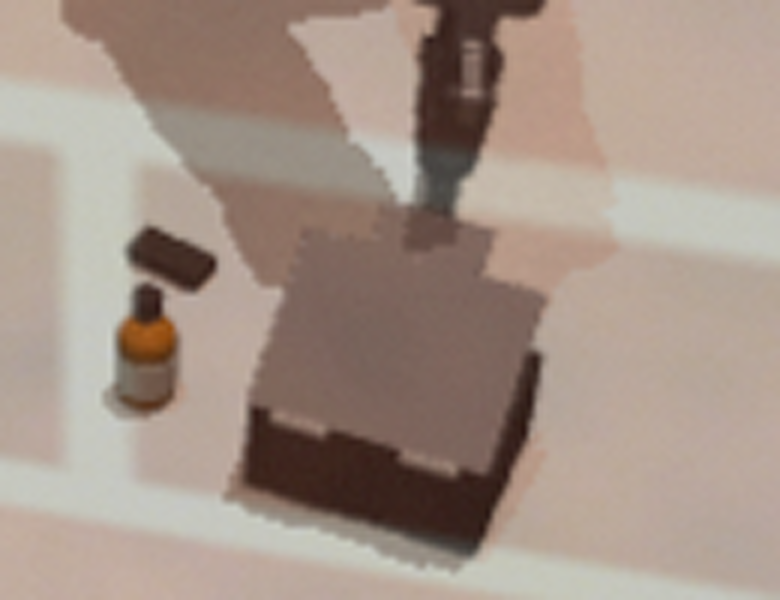

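```bash
P="python3 -m pendant";  $P '[[[-0.001,0,-0.002],0],[[-0.0025,0,-0.0045],0],[[-0.004,0.0005,-0.007],0],[[-0.005,0.001,-0.009],0],[[-0.006,0.001,-0.011],0],[[-0.007,0.001,-0.013],0],[[-0.008,0.0015,-0.0155],0],[[-0.009,0.0015,-0.0175],0]]'; $P '[[[-0.001,0,-0.0025],0],[[-0.002,0,-0.005],0],[[-0.003,0.0005,-0.0075],0],[[-0.004,0.0005,-0.01],0],[[-0.0045,0.001,-0.0125],0],[[-0.005,0.001,-0.015],0],[[-0.0055,0.001,-0.017],0],[[-0.006,0.001,-0.019],0]]'; sed -i 's/(1.3,1.2,1.1,1,.9,.8,.7,.6)/(.4,.3,.2,.1,.05,0)/' look.py; python3 look.py s10
```

```text
clock: 12.28
position: [0.4612, 0.1397, 0.0989]
tcp_rot: [0.201, 0.614, 0.747, 0.158]
contact_force: [-0.3, 0.7, -0.5]
finger_gap: 0.0005
clock: 12.95
position: [0.4549, 0.1407, 0.0794]
tcp_rot: [0.2, 0.614, 0.747, 0.158]
contact_force: [-2.2, 0.3, -0.8]
finger_gap: -0.0001
13.0 [0.4546 0.1407 0.079 ] [-1.09  1.13 -1.01]
0.4 [[385.0, 214.0], [494.0, 243.0]] [[307.0, 236.0], [545.0, 302.0]]
0.3 [[386.0, 224.0], [495.0, 254.0]] [[308.0, 244.0], [545.0, 310.0]]
0.2 [[387.0, 237.0], [494.0, 266.0]] [[309.0, 254.0], [544.0, 319.0]]
0.1 [[386.0, 251.0], [493.0, 281.0]] [[309.0, 265.0], [543.0, 330.0]]
0.05 [[386.0, 259.0], [492.0, 288.0]] [[309.0, 271.0], [542.0, 336.0]]
0 [[385.0, 267.0], [491.0, 296.0]] [[309.0, 278.0], [542.0, 342.0]]
```

View pics/s10.png

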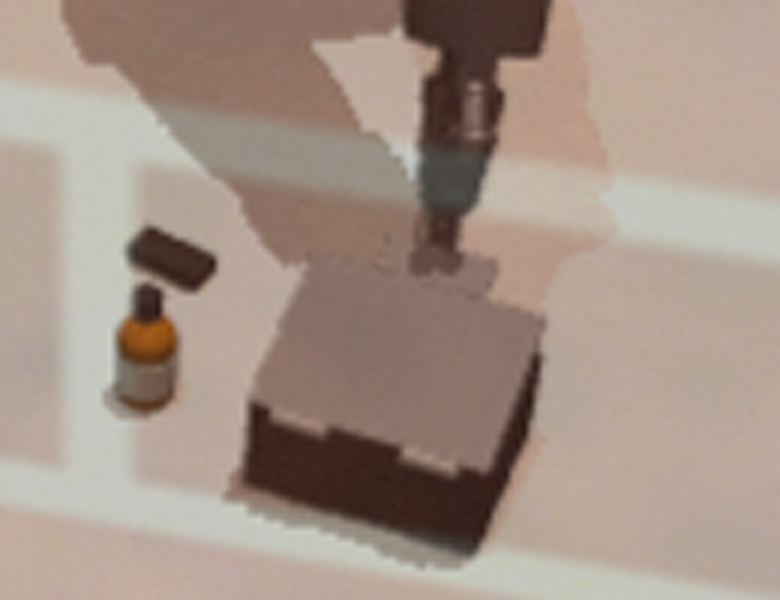

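```bash
P="python3 -m pendant";  $P '[[[-0.0005,0,-0.0025],0],[[-0.001,0,-0.005],0],[[-0.0015,0,-0.0075],0],[[-0.002,0,-0.01],0],[[-0.002,0,-0.0115],0],[[-0.0025,0.0005,-0.013],0],[[-0.0025,0.0005,-0.0145],0],[[-0.003,0.0005,-0.016],0]]'; python3 look.py s11|head -1
```

```text
clock: 13.67
position: [0.4516, 0.1411, 0.0629]
tcp_rot: [0.2, 0.614, 0.747, 0.158]
contact_force: [-1.0, 0.4, -0.8]
finger_gap: -0.0001
13.7167 [0.4514 0.141  0.0627] [ 0.39  0.6  -0.66]
```

View pics/s11.png

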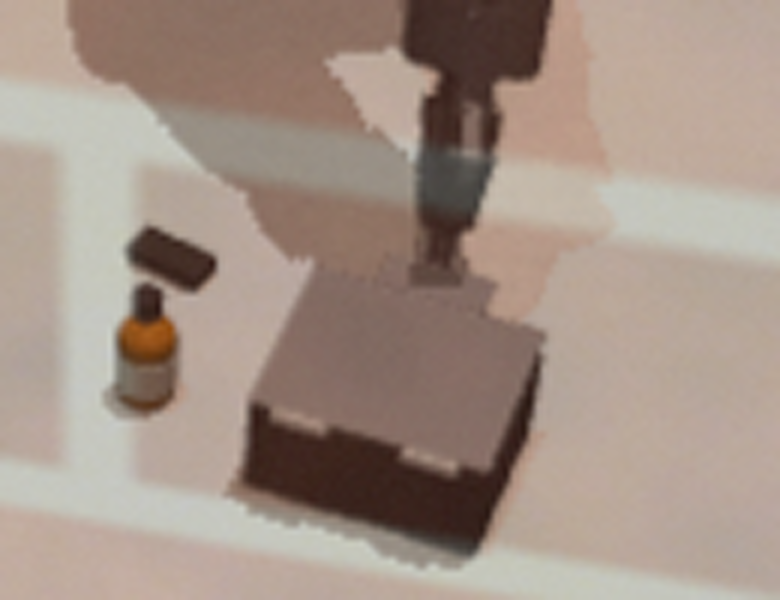

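```bash
P="python3 -m pendant";  $P '[[[0,0,-0.0015],0],[[0,0,-0.003],0],[[0,0,-0.0045],0],[[0,0,-0.006],0],[[0,0,-0.007],0],[[0,0,-0.008],0],[[0,0,-0.009],0],[[0,0,-0.01],0]]'; python3 look.py s12|head -1;  $P '[[[0,0,-0.001],0],[[0,0,-0.002],0],[[0,0,-0.003],0],[[0,0,-0.004],0],[[0,0,-0.005],0],[[0,0,-0.006],0],[[0,0,-0.007],0],[[0,0,-0.008],0]]'; python3 look.py s13|head -1
```

```text
clock: 14.38
position: [0.4511, 0.141, 0.0524]
tcp_rot: [0.2, 0.614, 0.747, 0.157]
contact_force: [-2.3, 0.7, -0.6]
finger_gap: 0.0002
14.4333 [0.4511 0.141  0.0523] [-2.51  1.73 -1.26]
clock: 15.1
position: [0.452, 0.141, 0.0447]
tcp_rot: [0.201, 0.614, 0.747, 0.158]
contact_force: [-0.1, 0.1, -0.1]
finger_gap: -0.0001
15.15 [0.4517 0.141  0.0445] [-0.25 -0.12  0.37]
```

View pics/s12.png

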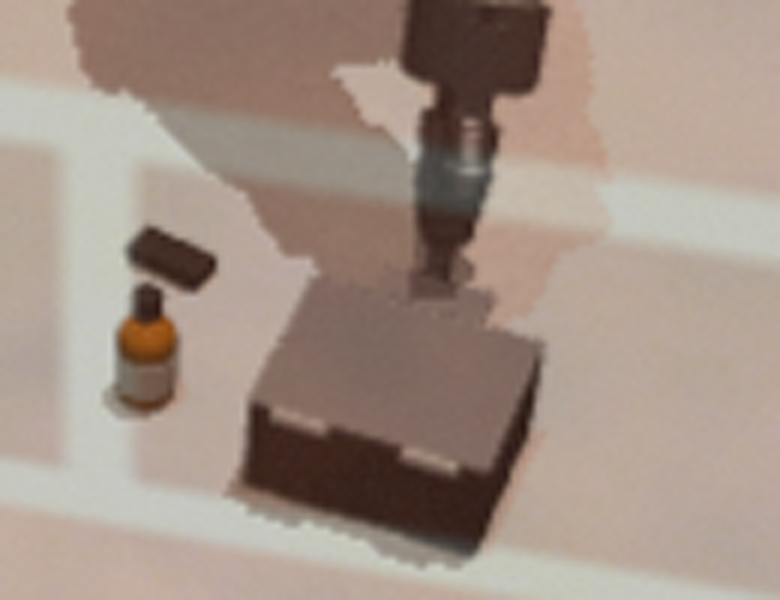

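View pics/s13.png

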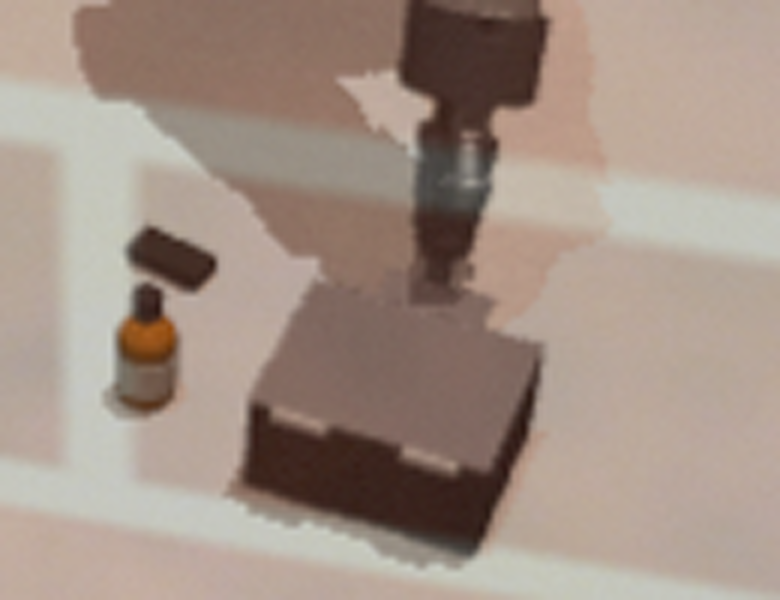

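```bash
P="python3 -m pendant";  $P '[[[-0.004,0,-0.001],0],[[-0.012,0,-0.001],0],[[-0.022,0,0],0],[[-0.032,0,0],0],[[-0.04,0,0.004],0],[[-0.046,0,0.015],0],[[-0.05,0,0.035],0],[[-0.055,0,0.06],0]]'; python3 look.py s14|head -1
```

```text
clock: 15.82
position: [0.394, 0.1401, 0.1036]
tcp_rot: [0.199, 0.614, 0.748, 0.156]
contact_force: [1.0, 1.1, 0.5]
finger_gap: 0.0
15.8667 [0.3968 0.1417 0.1091] [1.2  0.62 3.12]
```

View pics/s14.png

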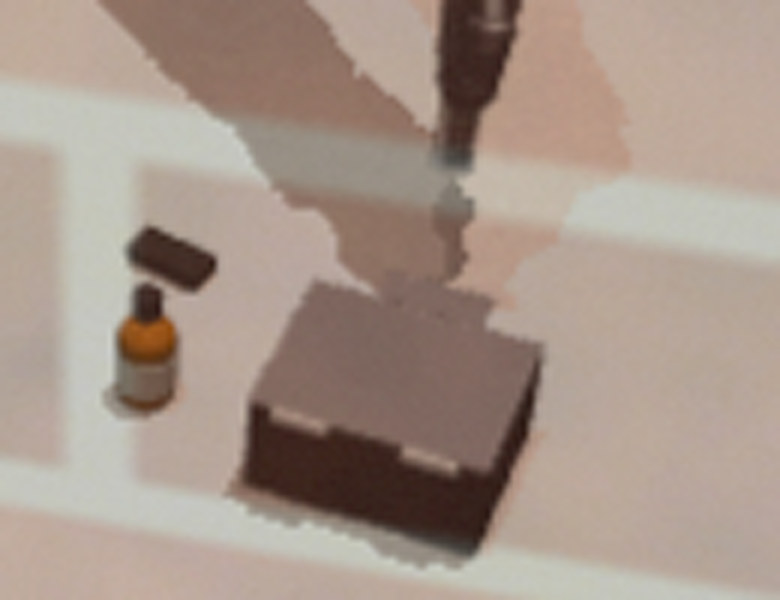

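Shut: the tab corners sit at about (386,268) and (492,296), which match the prediction for lid angle 0. I'll lift clear, settle, and do the last check.

```bash
P="python3 -m pendant";  $P '[[[-0.01,0,0.02],0],[[-0.02,0,0.05],0],[[-0.02,0,0.08],0],[[-0.02,0,0.1],0],[[-0.02,0,0.11],0],[[-0.02,0,0.11],0],[[-0.02,0,0.11],0]]'
python3 - <<'E'
from h import *
old=np.load("top.npy",allow_pickle=True).item()
d=cam("top"); cv2.imwrite("pics/end.png",cv2.resize(d["color"],None,fx=1.5,fy=1.5))
for q in["cover_box","bottle","jar","beaker","slide_pack","eraser","dish","lid"]:
    for x in r.search_frame("top",q)[:2]: print(q,round(x["confidence"],2),np.round(toworld(d,x["position"]),3))
s=cam("scene"); cv2.imwrite("pics/ends.png",cv2.resize(s["color"],None,fx=1.5,fy=1.5))
o=r.get_obs();print(o['clock'],o['position'],o['joint_velocities'].round(3))
E
```

```text
clock: 16.45
position: [0.3764, 0.1418, 0.2193]
tcp_rot: [0.202, 0.613, 0.746, 0.16]
contact_force: [-0.5, -0.4, -0.8]
finger_gap: 0.0002
cover_box 0.77 [ 0.517 -0.173  0.092]
cover_box 0.16 [0.529 0.133 0.064]
bottle 0.46 [ 0.51  -0.003  0.051]
jar 0.87 [ 0.571 -0.386  0.082]
jar 0.63 [0.526 0.133 0.066]
beaker 0.76 [0.55  0.398 0.047]
beaker 0.26 [ 0.57  -0.383  0.078]
slide_pack 0.71 [ 0.747 -0.112  0.026]
eraser 0.63 [ 0.416 -0.01   0.013]
dish 0.8 [ 0.355 -0.425  0.013]
lid 0.77 [0.529 0.133 0.063]
lid 0.71 [ 0.509 -0.005  0.05 ]
16.95 [0.37668248 0.14153221 0.21859553] [-0.    -0.002  0.002 -0.001 -0.002  0.   ]
```

View pics/end.png

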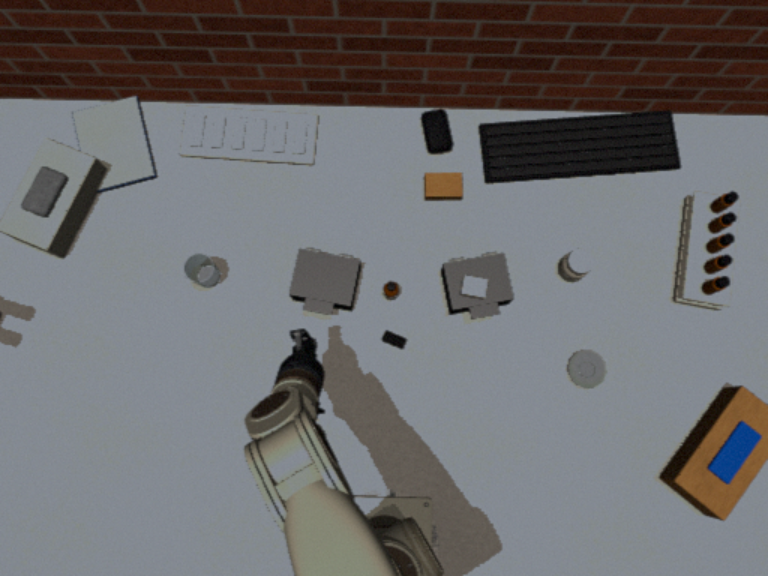

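View pics/ends.png

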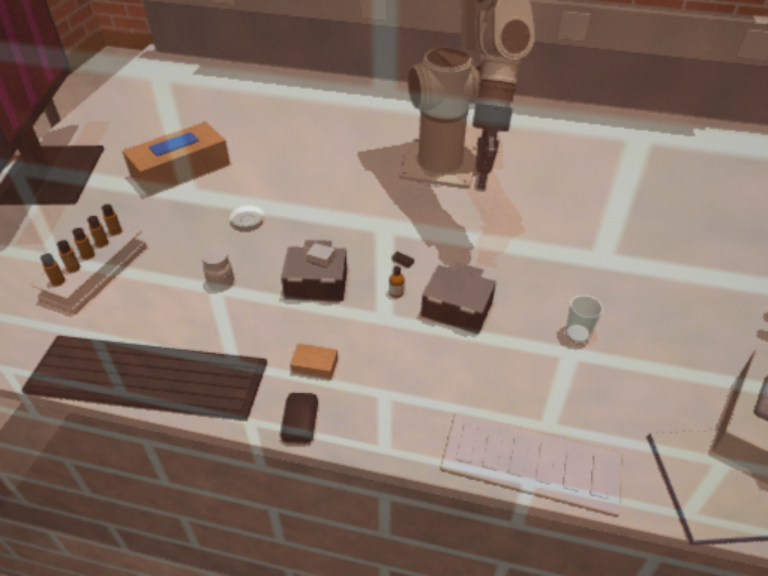

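The pictures show the lid shut at about (325,280) in the top view, the hand clear of it, and everything else where it was.

```bash
python3 -c "
from bench import r
print(r.close_job())"
```

```text
the job is handed in; nothing more can be done
None
```

The chamber is shut and the job is handed in at about 17 s of the 58 s allowed; no verdict is reported.

- **What I did:** I tilted the shut fingers about 30° by pushing against the reach limit, since the moves themselves offer no tilt. From behind I drew the lid forward to about 1.43 rad, lifted clear and let it fall alone. In front I caught it on the finger's outer side, where it stood still at about 0.72 rad. I then lowered it along the tab's arc at about 0.25 rad/s, slower near shut, and withdrew.
- **Last checks:** Lid edges match the shut-lid prediction to within about a pixel, roughly 0.01–0.02 rad. That is too coarse to prove the 0.015 rad limit by itself, but the force reading fell to nearly zero once the finger dropped below the tab. Force readings stayed within a few N while touching the lid.
- **Bystanders:** The network's positions differ from the first ones by 7 mm at most, which is within its own scatter. The pictures show nothing moved.
- **Disagreements:** The network also gave false reports: the shut lid as "jar" and "cover_box", the bottle as "lid" and the jar as "beaker". I ruled these out against the pictures.

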